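# Drive the spent filter cartridge out of its housing

## Robot

A 6-joint arm with a two-finger parallel gripper is mounted at the origin on the work surface. World frame = base frame: x ahead of the robot, y to its left, z up, the work surface at z = 0. Lengths are in m, angles in rad, forces in N, time in s.
With the tool pointing down it reaches from about 0.25 to 0.775 m from the base axis. Payload 4 kg.
Tool frame: the origin (TCP) lies midway between the tips of the shut fingers; the grasp point (between the pads) lies 19 mm behind it; z points along the fingers, y is the line along which they close (so a half turn about z gives the same grasp; the last joint's range is limited). The gripper opens to 94 mm and grips with 3 to 60 N. Pads are 16 mm wide; open, the fingers measure 119 mm over their backs; the gripper's body (75 mm by 177 mm) begins 78 mm behind the grasp point.
Start: joints at [1.05, 0.087, 1.371, -0, 1.684, -0.103], TCP at [0.223, 0.503, 0.206] pointing down, gripper open.
Joint ranges: [-3.1, 3.1], [-0.76, 2.03], [0.27, 2.55], [-1.08, 4.22], [0.17, 2.65], [-2.57, 2.57]. Speed limits (rad/s): [2.79, 2.79, 3.14, 3.14, 3.14, 3.14].

## Interface

Orientations are given as [roll, pitch, yaw] about the fixed x, y, z axes, in that order (R = Rz(yaw) Ry(pitch) Rx(roll)).
In Python, from bench import sensors, eyes, job gives the robot as it stands.
- The arm moves only by the tool arm_command, never from a script. Its argument "series" is a list of rows, each a list of 7 numbers: the opening, from 0 (shut) to 1 (fully open), then the shift along the tool's x, y, z in cm, then the turn, a rotation vector about the tool's x, y, z in rad. In form: [[fingers, dx, dy, dz, wx, wy, wz], ...]. A call has 1 to 20 rows; each row shifts and turns the commanded pose from where the row before left it, along the tool's axes as they then stand; what a row does not reach is not made up. A row lasts 1/10 s, in which the tool goes at most 50 mm and 8.59 degrees, less where a joint would pass 70% of its speed; a pose out of reach is approached as far as the arm can. A call with a gripper value outside its range is refused whole. The fingers move at their own pace and stop on an object; the grip force is fixed at half the most. Time passes only in rows, so rows that do not move let the fingers close. It gives the time, the measured TCP pose, the force and the opening at its end, in the units of the state.
- sensors.get_obs(): the state, without advancing time (a new reading comes with each control period).
- eyes.snapshot(name): name is "side" or "top"; returns the picture (384x512x3 uint8, blue, green, red); there is no depth.
- eyes.get_calibration(name): a dict with "mtx" (3x3 intrinsics, pixels), "R" (3x3) and "t" (3): a world point X has camera coordinates R X + t. Camera axes: x right, y down, z forward; pixel columns grow to the right and rows downward; lengths in m; the calibration is good to about 2 mm. A picture is of the moment at which its call begins. get_calibration takes no time and is no camera call.
- job.close_job(): hands the job in, once; it reports no verdict.
The state is a dict: "time": time; "joint_positions": joint angles; "qvel": joint speeds; "joint_torque": joint torques, N m; "tool_pos": TCP position; "ee_rot": TCP orientation; "wrist_force": force on the tool from outside, world axes, zero at the start; "wrist_torque": the same for the moment, N m; "width": finger opening in m.
Only numpy, scipy, OpenCV 4.12 (cv2) and the standard library are available. Lean on these libraries where they do the work, as an engineer would, in place of code of your own. Each camera call takes 0.05 s, during which the arm holds its last target. There are 200 camera calls.

## Task

Take the red-handled ejector rod from its stand and push it down through the sloping clear housing that holds the orange (spent) filter cartridge, so that the cartridge is driven out of the lower end into the white tray beneath. Then draw the rod out and hang it back in its stand, and let go. Move the cartridge only with the rod, leave the blue cartridge seated, and leave the other things on the bench where they are.

Things in the scene. Friction and masses are not known exactly. Their poses are not given: they have to be found in the camera images.
- rod_handle (a point): Centre of the rod's handle, a red square bar 28 x 28 mm, 62 mm long. Below it a round collar 44 mm across, 8 mm thick, then an aluminium shank 18 mm across, 115 mm long: 185 mm in all, about 0.2 kg. z points along the rod from tip to handle; x and y are square to the handle's flats. At the start the rod hangs upright in the stand by its collar.
- rod_tip (a point): Centre of the flat lower end of the rod, 154 mm from the handle's centre; same axes as rod_handle.
- stand_hole (a point): Centre of the round hole, 28 mm across, in the top plate of the white rod stand, at its upper face, 135 mm above the bench; z up. Stand fixed, top plate 100 x 100 mm, foot 110 x 110 mm. When the rod hangs in it the collar rests on the plate and the handle's centre is 39 mm above this point; it may hang up to 5 mm off centre.
- mouth_left (a point): Centre of the flared upper mouth of one of the rack's two fixed clear housings (49 mm outside, 66 at the flare). z points up out of the mouth along the bore, which slopes 28 degrees from vertical, mouth leaning towards the robot and its right; y is horizontal. Bore 39 mm across (about 56 at the mouth), 92 mm long, open below; outlet centre 88 mm above the bench.
- mouth_right (a point): The same for the other housing, 120 mm along its -y. Either may hold the orange cartridge. In each bore, 69 mm down from the mouth, two sprung steel balls, one on each side along y, stand 28 mm apart in the cartridge's waist; a push of 10 to 20 N makes them let go, and they rub until the cartridge's top has passed.
- spent_top (a point): Centre of the upper end of the orange (spent) cartridge, 36 mm across, 70 mm long, waisted at mid-length, about 0.13 kg. z along it towards this end, as the bore's while seated. Seated, it is about 34 mm down from the mouth and its lower end shows 12 mm below the outlet. It drops free when this end is some 72 mm down; a rod tip 92 to 96 mm down clears it surely.
- spent_center (a point): Centre of the orange cartridge (35 mm below spent_top along its axis).
- fresh_center (a point): Centre of the blue (fresh) cartridge, same shape, seated in the other housing; it stays there.
- tray_floor (a point): Centre of the inner floor of the white catch tray under the two outlets, 4 mm above the bench; inside 182 mm along x, 228 mm along y, walls 45 mm high. Fixed to the rack, same yaw as the rack.
- rod: The rod as a whole; origin at its tip.
- spent: The orange cartridge as a whole; origin at the centre of its lower end.
- fresh: The blue cartridge as a whole; origin at the centre of its lower end.
- beaker: Bystander: glass beaker, 68 mm across, 85 mm high; origin under its centre.
- reagent_a: Bystander: white jar with orange cap, 64 mm across, 130 mm high; origin under its centre.
- reagent_b: Bystander: white jar with black cap, 64 mm across, 130 mm high; origin under its centre.
- marker_center (a point): Bystander: green marker lying down, 16 mm across, 130 mm long; its centre.
- phone: Bystander: red phone lying flat, 150 x 74 x 9 mm; origin under its centre.
- dish: Bystander: low glass dish, 100 mm across, 22 mm high; origin under its centre.
Mind the look-alikes: they are no part of the job. What is shaped like the part that bears stand_hole but turquoise is not meant. Of the things shaped like the rod, the aluminium one is meant.

How it is judged:
On the way, in this order (a step that is already met when the one before it is completed fails the run):
1. the rod, in line with the orange cartridge (within about 11 degrees), presses on its upper end (contact force between rod and spent above 1 N and distance between rod_tip and spent_top below 0.018 m and angle between the z axis of rod_tip and the z axis of spent_top, either way round below 0.2 rad and z of spent_center in the frame of tray_floor above 0.055 m), for 0.05 s.
2. the orange cartridge lies in the tray (x of spent_center in the frame of tray_floor between -0.095 and 0.095 m and y of spent_center in the frame of tray_floor between -0.118 and 0.118 m and z of spent_center in the frame of tray_floor between 0 and 0.05 m and linear speed of spent below 0.1 m/s), for 0.2 s.
At the end, for the whole second after the job is handed in: The orange cartridge is at rest in the tray (centre within its walls, under 50 mm above its floor); the rod hangs upright in its stand, collar on the plate (handle centre within 14 mm sideways of the hole and 30 to 46 mm above it, tilt under 0.12 rad); the blue cartridge has moved less than 6 mm (x of spent_center in the frame of tray_floor between -0.095 and 0.095 m and y of spent_center in the frame of tray_floor between -0.118 and 0.118 m and z of spent_center in the frame of tray_floor between 0 and 0.05 m and linear speed of each of spent, rod below 0.03 m/s and horizontal distance between rod_handle and stand_hole below 0.014 m and z of rod_handle in the frame of stand_hole between 0.03 and 0.046 m and angle between rod_handle's own z axis and vertical below 0.12 rad and distance of fresh_center from where it was at the start of the episode below 0.006 m); the robot touches nothing.
It fails at once if the gripper or arm touches the orange cartridge (contact force between any of the fingers, the arm and spent above 1 N).
It fails at once if the blue cartridge is moved by more than 10 mm (distance of fresh_center from where it was at the start of the episode above 0.01 m).
It fails at once if a bystander (beaker, jar, marker, phone or dish) is moved by more than 30 mm (distance of any of beaker, reagent_a, reagent_b, marker_center, phone, dish from where it was at the start of the episode above 0.03 m).
It also fails if it takes over 51 s, if anything falls off the work surface, if the arm or the gripper's body presses on something with over 40 N, if the wrist force passes 120 N, or if a joint passes its speed limit or range.

## Working session

There is one attempt and no reset: what is moved stays moved. The work goes in short steps, Python scripts to look and compute and a tool call to move; the robot and the scene stay as the last step left them, time stands still between calls to the robot, and variables do not carry over. Pictures are saved under pics/ and viewed, on a budget of 10 in all, crops included, one or two more only if the job needs it, and the job is handed in when it is done.

Besides the shell and the picture viewer there is one more tool, called after "Call:" as name(argument=value, ...), one argument or row to a line, values as JSON. arm_command: Moves the arm, as the interface text tells. Its arguments: {"type":"object","properties":{"series":{"type":"array","items":{"type":"array","items":{"type":"number"}}}},"required":["series"]}

```bash
mkdir -p pics; ls; python3 - <<'E'
from bench import sensors, eyes
import cv2,numpy as np
for n in("side","top"):
    im=eyes.snapshot(n); cv2.imwrite(f"pics/{n}0.png",im)
    cv2.imwrite(f"pics/{n}0b.png",cv2.resize(im,(800,600),interpolation=cv2.INTER_CUBIC))
    c=eyes.get_calibration(n); print(n,np.round(c["mtx"],1).tolist(),np.round(c["R"],4).tolist(),np.round(c["t"],4).tolist(), -np.array(c["R"]).T@c["t"])
print(sensors.get_obs())
E
```

```text
pics
side [[470.5, 0.0, 254.6], [0.0, 470.5, 193.2], [0.0, 0.0, 1.0]] [[-0.9979, -0.0648, -0.003], [-0.0448, 0.7217, -0.6908], [0.0469, -0.6892, -0.723]] [0.5478, 0.0974, 1.4797] [0.48164307 0.98505094 1.13882584]
top [[481.5, 0.0, 250.8], [0.0, 481.5, 193.9], [0.0, 0.0, 1.0]] [[0.0149, -0.9999, -0.0025], [-0.9967, -0.0146, -0.0793], [0.0793, 0.0036, -0.9968]] [0.0223, 0.5757, 1.5589] [0.44983987 0.02509797 1.59971869]
{'time': 0.1, 'joint_positions': array([ 1.04986917e+00,  8.78873588e-02,  1.37210212e+00, -4.69358596e-06,
        1.68361834e+00, -1.03113025e-01]), 'qvel': array([ 0.00115469, -0.00108378, -0.0032924 , -0.00162712, -0.00015732,
       -0.00012265]), 'joint_torque': array([ 2.53743347e-03, -3.41254413e+01, -3.03299940e+01,  7.20587187e-02,
        3.04746337e-02, -1.02506822e-04]), 'tool_pos': array([0.22293053, 0.5022438 , 0.20441832]), 'ee_rot': array([-3.13958771e+00, -2.02781438e-04,  2.72377780e+00]), 'wrist_force': array([-0.4497451 , -0.53435783, -0.93751653]), 'wrist_torque': array([ 0.02642242, -0.00507367,  0.00236156]), 'width': 0.0944782824044126}
```

View pics/side0b.png

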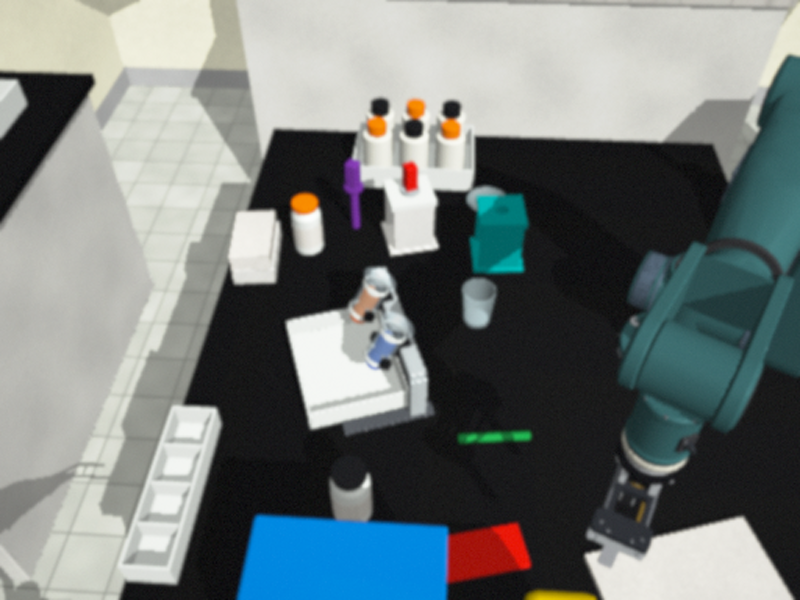

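View pics/top0b.png

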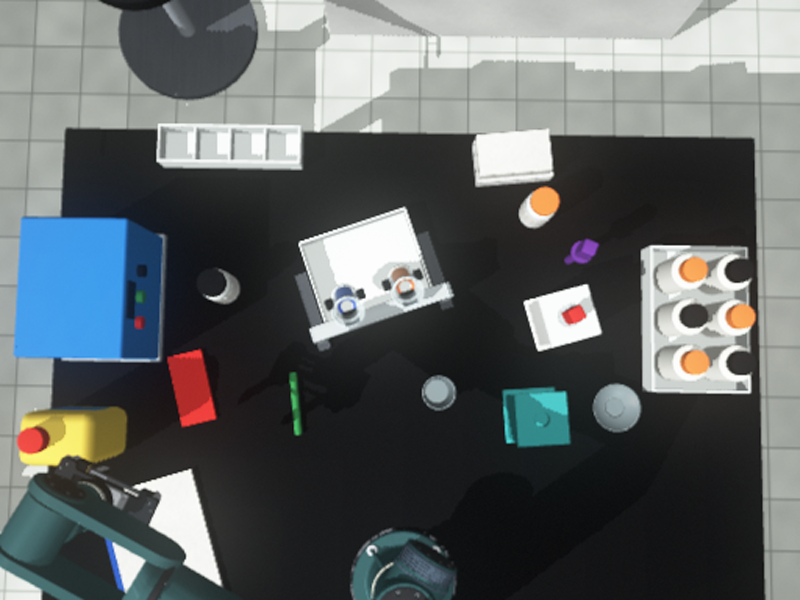

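Top view: the orange cartridge is in the robot-right housing (402,285 of 800x600), blue at (346,300). The white stand with the red handle is at (570,316), and the turquoise and purple decoys are nearby. Next I'll enlarge the rack and stand to get sharper pixel positions.

```bash
python3 - <<'E'
import cv2,numpy as np
def crop(n,u,v,w,h,s):
    im=cv2.imread(f"pics/{n}0.png")[v:v+h,u:u+w]
    im=cv2.resize(im,None,fx=s,fy=s,interpolation=cv2.INTER_CUBIC)
    for k in range(0,w,10): cv2.line(im,(k*s,0),(k*s,6),(0,255,255),1); cv2.putText(im,str(u+k),(k*s,16),0,.32,(0,255,255),1)
    for k in range(0,h,10): cv2.line(im,(0,k*s),(6,k*s),(0,255,255),1); cv2.putText(im,str(v+k),(8,k*s+4),0,.32,(0,255,255),1)
    return im
cv2.imwrite("pics/rack.png",np.hstack([crop("side",200,165,80,100,5),crop("top",200,150,80,100,5)])) 
cv2.imwrite("pics/stand.png",np.hstack([crop("side",235,98,55,70,7),crop("top",330,175,55,70,7)]))
E
```

```text
(no output)
```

View pics/rack.png

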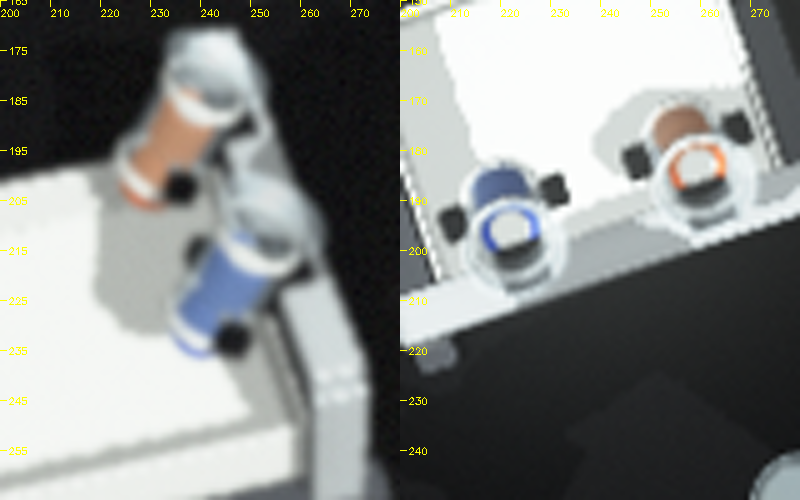

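View pics/stand.png

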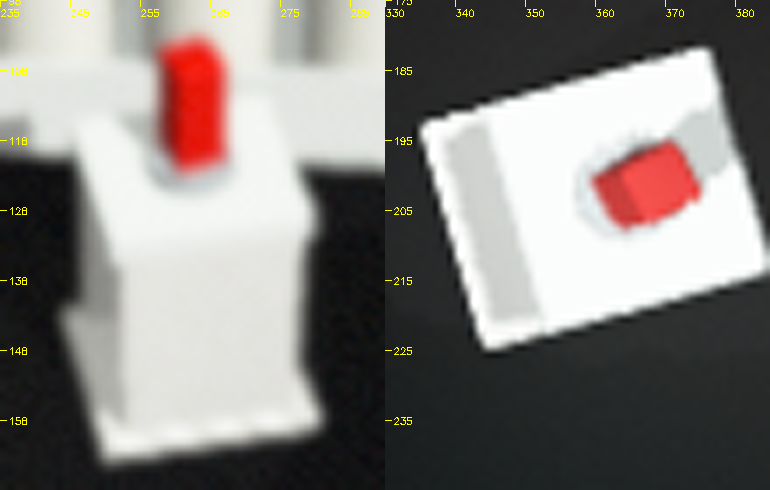

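Rack crop: the orange mouth flare is at about (260.7,187) in top and (242,178) in side. The blue one is at (223.4,201) and (254.5,207). Stand crop: the plate corners in top are about (335,193), (377,181), (385,214) and (345,225), with the handle upright in the middle. Now I'll turn these into positions.

```bash
cat > h.py <<'E'
import numpy as np,cv2
from bench import eyes
C={n:{k:np.array(v) for k,v in eyes.get_calibration(n).items()} for n in("side","top")}
def ray(n,p):
    c=C[n]; d=c["R"].T@np.linalg.solve(c["mtx"],[p[0],p[1],1.]); return -c["R"].T@c["t"],d/np.linalg.norm(d)
def onz(n,p,z):
    o,d=ray(n,p); return o+d*(z-o[2])/d[2]
def tri(a,b):
    (o1,d1),(o2,d2)=ray("side",a),ray("top",b)
    s=np.linalg.lstsq(np.c_[d1,-d2],o2-o1,rcond=None)[0]; p,q=o1+s[0]*d1,o2+s[1]*d2
    return (p+q)/2,np.linalg.norm(p-q)
def proj(n,X):
    c=C[n]; x=c["mtx"]@(c["R"]@np.asarray(X)+c["t"]); return x[:2]/x[2]
E
python3 - <<'E'
from h import *
np.set_printoptions(precision=4,suppress=True)
T=cv2.imread("pics/top0.png");S=cv2.imread("pics/side0.png")
# stand plate: white+red blob in top
hsv=cv2.cvtColor(T,cv2.COLOR_BGR2HSV)
m=((T.min(2)>120)|((hsv[...,1]>120)&(T[...,2]>120))).astype(np.uint8); m[:170]=0;m[230:]=0;m[:,:330]=0;m[:,392:]=0
c=max(cv2.findContours(m,0,2)[0],key=cv2.contourArea); r=cv2.minAreaRect(c); print("plate px",r)
W=np.array([onz("top",p,.135) for p in cv2.boxPoints(r)]); print(W,"centre",W.mean(0), "edges",np.linalg.norm(np.diff(W,axis=0),axis=1), "yaw",np.degrees(np.arctan2(*(W[1]-W[0])[1::-1])))
# handle red
def red(I,u0,u1,v0,v1,lo):
    b,g,r=[I[...,i].astype(int) for i in range(3)]; k=((r>lo)&(r-g>80)&(r-b>80)).astype(np.uint8)
    q=np.zeros_like(k);q[v0:v1,u0:u1]=k[v0:v1,u0:u1];return q
for lo in(120,225):
    q=red(T,340,390,180,225,lo);c=max(cv2.findContours(q,0,2)[0],key=cv2.contourArea);r=cv2.minAreaRect(c);print("red top",lo,r,q.sum())
    if lo>200:
        b=np.array([onz("top",p,.205) for p in cv2.boxPoints(r)]);print(b,b.mean(0),np.degrees(np.arctan2(*(b[1]-b[0])[1::-1])))
q=red(S,245,285,98,128,120);v,u=np.nonzero(q);sc=(u.mean(),v.mean())
q=red(T,340,390,180,225,120);v,u=np.nonzero(q);tc=(u.mean(),v.mean());print("red",sc,tc,tri(sc,tc))
# rack
for nm,s,t in(("orange",(242.5,178),(260.7,187.2)),("blue",(254.5,207),(223.4,200.8))):
    print(nm,"tri",tri(s,t),"topz",onz("top",t,.169),"sidez",onz("side",s,.169))
# rack front-edge yaw
pts=[]
g=cv2.cvtColor(T,cv2.COLOR_BGR2GRAY).astype(float)
for u in range(205,280,3):
    col=g[190:235,u]; k=np.nonzero(col>110)[0]
    if len(k): pts.append((u,190+k[-1]+.5))
pts=np.array(pts,np.float32);print(pts.T)
l=cv2.fitLine(pts,cv2.DIST_HUBER,0,.01,.01).ravel()
A,B=[onz("top",l[2:]+l[:2]*k,.1) for k in(-30,30)];print("rack front yaw",np.degrees(np.arctan2(*(B-A)[:2][::-1]))+90)
E
```

```text
plate px ((359.6792297363281, 202.8773651123047), (34.20277404785156, 43.13121032714844), 74.05460357666016)
[[ 0.5749 -0.2242  0.135 ]
 [ 0.6131 -0.3508  0.135 ]
 [ 0.513  -0.3788  0.135 ]
 [ 0.4751 -0.2528  0.135 ]] centre [ 0.544  -0.3016  0.135 ] edges [0.1323 0.1039 0.1316] yaw -73.21368825005649
red top 120 ((367.00006103515625, 201.50001525878906), (8.944271087646484, 12.969193458557129), 63.43495178222656) 117
red top 225 ((368.8000183105469, 201.10000610351562), (8.049844741821289, 8.497057914733887), 63.43495178222656) 73
[[ 0.5496 -0.2962  0.205 ]
 [ 0.561  -0.3183  0.205 ]
 [ 0.5402 -0.3287  0.205 ]
 [ 0.5289 -0.3066  0.205 ]] [ 0.5449 -0.3124  0.205 ] -62.736269521331366
red (np.float64(262.35664335664336), np.float64(112.36363636363636)) (np.float64(367.20512820512823), np.float64(201.1965811965812)) (array([ 0.5446, -0.3152,  0.1737]), np.float64(0.004127694364107872))
orange tri (array([0.5842, 0.001 , 0.1688]), np.float64(9.355410842063259e-05)) topz [0.5842 0.001  0.169 ] sidez [0.5841 0.0012 0.169 ]
blue tri (array([0.5418, 0.1116, 0.1669]), np.float64(0.000491561864581588)) topz [0.5419 0.1115 0.169 ] sidez [0.5414 0.1135 0.169 ]
[[205.  208.  211.  214.  217.  220.  223.  226.  229.  232.  235.  238.
  241.  244.  247.  250.  253.  256.  259.  262.  265.  268.  271.  274.
  277. ]
 [219.5 219.5 215.5 214.5 213.5 212.5 211.5 210.5 209.5 208.5 207.5 206.5
  205.5 204.5 203.5 202.5 201.5 200.5 199.5 198.5 197.5 196.5 195.5 194.5
  193.5]]
rack front yaw 19.310808496587086
```

```bash
python3 - <<'E'
from h import *
np.set_printoptions(precision=4,suppress=True)
y=np.radians(19.6);zb=np.array([-np.sin(np.radians(28))*np.cos(y),-np.sin(np.radians(28))*np.sin(y),np.cos(np.radians(28))]);print("zb",zb)
# ball-housing midpoints (69 mm down, z=.1083), top view and blue in side view
zo=.088+.092*zb[2]; zz=zo-.069*zb[2]
o=onz("top",(257.3,178.8),zz);b=onz("top",(220.5,191.4),zz);bs=onz("side",(243.3,223.6),zz)
for n,p in(("orange",o),("blue",b),("blue side",bs)): print(n,"mouth from balls",p+.069*zb)
print("sep",np.linalg.norm(o-b))
# dark blobs automatically
for n,p in(("orange ring",(259.4,183.8)),): print(n,onz("top",p,zo-.034*zb[2])+.034*zb)
# colour blob extremes: side view axis of orange body
I=cv2.imread("pics/side0.png").astype(int);m=((I[...,2]-I[...,0]>35)).astype(np.uint8);m[:165]=0;m[215:]=0;m[:,:215]=0;m[:,255:]=0
v,u=np.nonzero(m);print("orange side centroid",u.mean(),v.mean(),len(u))
M=np.array([.584,.001,zo])
for d in(0,.034,.069,.092,.104): print(d,proj("side",M-d*zb),proj("top",M-d*zb))
E
```

```text
zb [-0.4423 -0.1575  0.8829]
orange mouth from balls [0.5855 0.     0.1692]
blue mouth from balls [0.5444 0.1139 0.1692]
blue side mouth from balls [0.5424 0.1137 0.1692]
sep 0.1210362236604505
orange ring [ 0.5823 -0.0008  0.1692]
orange side centroid 232.52409638554218 194.99397590361446 166
0 [242.5375 177.905 ] [260.7004 187.2587]
0.034 [237.5798 186.1341] [258.8311 183.2387]
0.069 [232.6126 194.3788] [256.9879 179.2748]
0.092 [229.4211 199.6762] [255.819  176.7609]
0.104 [227.7782 202.4031] [255.2219 175.4768]
```

Call:
arm_command(
  series=[
    [1,0,0,-5,0,0,0],
    [1,0,0,-5,0,0,0],
    [1,0,0,-5,0,0,0],
  ],
)

```text
time: 0.4
tool_pos: [0.2228, 0.502, 0.3559]
ee_rot: [-3.139, -0.0, 2.724]
wrist_force: [0.1, 0.8, 0.7]
width: 0.0942
```

Both views agree to about 2 mm: the orange mouth is at about (0.5845, 0.000, 0.169), rack yaw is 19.6°, and the handle is at (0.545,-0.314) with yaw about 27.5°. Now moving over the handle.

Call:
arm_command(
  series=[
    [1,-3.12,-3.08,0,0,0,0],
    [1,-3.12,-3.08,0,0,0,0],
    [1,-3.12,-3.08,0,0,0,0],
    [1,-3.12,-3.08,0,0,0,0],
    [1,-3.12,-3.08,0,0,0,0],
    [1,-3.12,-3.08,0,0,0,0],
    [1,-3.12,-3.08,0,0,0,0],
    [1,-3.12,-3.08,0,0,0,0],
    [1,-3.12,-3.08,0,0,0,0],
    [1,-3.12,-3.08,0,0,0,0],
    [1,-3.12,-3.08,0,0,0,0],
    [1,-3.12,-3.08,0,0,0,0],
    [1,-3.12,-3.08,0,0,0,0],
    [1,-3.12,-3.08,0,0,0,0],
    [1,-3.12,-3.08,0,0,0,0],
    [1,-3.12,-3.08,0,0,0,0],
    [1,-3.12,-3.08,0,0,0,0],
    [1,-3.12,-3.08,0,0,0,0],
    [1,-3.12,-3.08,0,0,0,0],
    [1,-3.12,-3.08,0,0,0,0],
  ],
)

```text
time: 2.4
tool_pos: [0.5438, -0.3152, 0.3547]
ee_rot: [3.141, -0.001, 2.724]
wrist_force: [0.2, -0.7, 0.2]
width: 0.0937
```

Call:
arm_command(
  series=[
    [1,0,0,1,0,0,0.134],
    [1,0,0,1,0,0,0.134],
    [1,0,0,1,0,0,0.134],
    [1,0,0,1,0,0,0.134],
    [1,0,0,1,0,0,0.134],
    [1,0,0,0,0,0,0],
    [1,0,0,0,0,0,0],
  ],
)

```text
time: 3.1
tool_pos: [0.5434, -0.3134, 0.305]
ee_rot: [-3.141, -0.001, 2.057]
wrist_force: [-0.2, 0.6, -0.2]
width: 0.0937
```

```bash
cat > rel.py <<'E'
# rel.py x y z : shift (cm) in tool axes from the measured pose to the TCP target; optional bore dir -> turn
import sys,numpy as np
from scipy.spatial.transform import Rotation as Ro
from bench import sensors
o=sensors.get_obs();R=Ro.from_euler("xyz",o["ee_rot"])
print("t",o["time"],"pos",np.round(o["tool_pos"],4),"rot",np.round(np.degrees(o["ee_rot"]),2),"q",np.round(o["joint_positions"],2),"F",np.round(o["wrist_force"],1),"w",round(o["width"],4))
if len(sys.argv)>3:
    print("shift cm",np.round(R.inv().apply(np.array(sys.argv[1:4],float)-o["tool_pos"])*100,2))
E
python3 rel.py 0.545 -0.314 0.146
```

```text
t 3.1 pos [ 0.5434 -0.3134  0.305 ] rot [-1.7997e+02 -7.0000e-02  1.1783e+02] q [-0.61  0.27  0.96  0.    1.91 -1.1 ] F [-0.2  0.6 -0.2] w 0.0937
shift cm [-0.14  0.12 15.9 ]
```

Call:
arm_command(
  series=[
    [1,-0.1,0.1,4,0,0,0],
    [1,0,0,4,0,0,0],
    [1,0,0,4,0,0,0],
    [1,0,0,2,0,0,0],
    [1,0,0,1.8,0,0,0],
    [1,0,0,0,0,0,0],
    [1,0,0,0,0,0,0],
  ],
)

```text
time: 3.8
tool_pos: [0.5452, -0.3141, 0.1483]
ee_rot: [3.141, 0.001, 2.055]
wrist_force: [-0.2, -0.4, -0.0]
width: 0.0943
```

Call:
arm_command(
  series=[
    [0,0,0,0,0,0,0],
    [0,0,0,0,0,0,0],
    [0,0,0,0,0,0,0],
    [0,0,0,0,0,0,0],
    [0,0,0,0,0,0,0],
    [0,0,0,0,0,0,0],
    [0,0,0,0,0,0,0],
    [0,0,0,0,0,0,0],
  ],
)

```text
time: 4.6
tool_pos: [0.5449, -0.3139, 0.1474]
ee_rot: [-3.142, -0.0, 2.054]
wrist_force: [0.4, -0.4, 0.0]
width: 0.033
```

```bash
python3 rel.py
```

```text
t 4.6 pos [ 0.5449 -0.3139  0.1474] rot [-1.8000e+02 -1.0000e-02  1.1767e+02] q [-0.61  0.28  1.26  0.    1.6  -1.1 ] F [ 0.4 -0.4  0. ] w 0.033
```

Call:
arm_command(
  series=[
    [0,0,0,0,0,0,0],
    [0,0,0,0,0,0,0],
    [0,0,0,0,0,0,0],
    [0,0,0,0,0,0,0],
  ],
)

```text
time: 5.0
tool_pos: [0.5451, -0.3139, 0.1475]
ee_rot: [3.141, 0.0, 2.054]
wrist_force: [1.1, -0.2, 0.3]
width: 0.0277
```

Call:
arm_command(
  series=[
    [0,0,0,-1,0,0,0],
    [0,0,0,-2,0,0,0],
    [0,0,0,-3,0,0,0],
    [0,0,0,-3,0,0,0],
    [0,0,0,-3,0,0,0],
    [0,0,0,-3,0,0,0],
    [0,0,0,-3,0,0,0],
    [0,0,0,-1,0,0,0],
    [0,0,0,0,0,0,0],
    [0,0,0,0,0,0,0],
  ],
)

```text
time: 6.0
tool_pos: [0.5446, -0.3138, 0.3358]
ee_rot: [-3.14, -0.002, 2.054]
wrist_force: [-0.1, -0.0, -2.5]
width: 0.028
```

```bash
cat rel.py > rel2.py; cat >> rel2.py <<'E'
# path to bore: tilt turn (tool axes) and target TCP for tip depth list
M=np.array([.5845,0,.1692]);y=np.radians(19.6);zb=np.array([-.4695*np.cos(y),-.4695*np.sin(y),.8829])
from scipy.spatial.transform import Rotation as Ro
z=R.apply([0,0,1]);ax=np.cross(z,-zb);an=np.arcsin(np.linalg.norm(ax));rv=ax/np.linalg.norm(ax)*an
print("turn tool",np.round(R.inv().apply(rv),3))
L=.1274
for d in(-.03,0,.03,.034,.095):
    T=M+(L-d)*zb;print("depth",d,"TCP",np.round(T,4),"shift",np.round(R.inv().apply(T-o["tool_pos"])*100,2))
E
python3 rel2.py; python3 - <<'E'
from h import *
S=eyes.snapshot("side");T=eyes.snapshot("top")
a=cv2.resize(S[60:220,200:320],None,fx=3.3,fy=3.3,interpolation=cv2.INTER_CUBIC);b=cv2.resize(T[120:280,280:400],None,fx=3.3,fy=3.3,interpolation=cv2.INTER_CUBIC)
cv2.imwrite("pics/lift.png",np.hstack([a,b]))
E
```

```text
t 6.0 pos [ 0.5446 -0.3138  0.3358] rot [-1.7993e+02 -1.3000e-01  1.1767e+02] q [-0.61  0.29  0.88 -0.    1.98 -1.1 ] F [-0.1 -0.  -2.5] w 0.028
turn tool [-0.485 -0.071 -0.   ]
depth -0.03 TCP [ 0.5149 -0.0248  0.3082] shift [26.97 10.79  2.81]
depth 0 TCP [ 0.5282 -0.0201  0.2817] shift [26.77 12.19  5.46]
depth 0.03 TCP [ 0.5414 -0.0153  0.2552] shift [26.56 13.59  8.1 ]
depth 0.034 TCP [ 0.5432 -0.0147  0.2517] shift [26.54 13.77  8.46]
depth 0.095 TCP [ 0.5702 -0.0051  0.1978] shift [26.12 16.61 13.84]
```

View pics/lift.png

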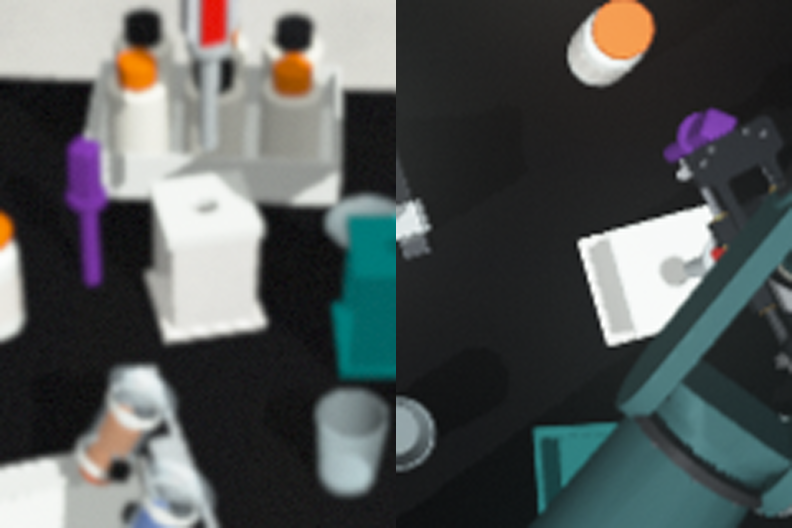

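The rod hangs straight in the fingers, clear of the stand, with the hole visible at side px ~(262,122). Moving it over the orange mouth and tilting.

Call:
arm_command(
  series=[
    [0,1.7,0.7,0,0,0,0],
    [0,3.4,1.35,0,0,0,0],
    [0,3.4,1.35,0,0,0,0],
    [0,3.4,1.35,0,0,0,0],
    [0,3.4,1.35,0,0,0,0],
    [0,3.4,1.35,0,0,0,0],
    [0,3.4,1.35,0,0,0,0],
    [0,3.2,1.35,0,0,0,0],
    [0,1.7,0.65,0,0,0,0],
    [0,0,0,0,-0.097,-0.0142,0],
    [0,0,0,0,-0.097,-0.0142,0],
    [0,0,0,0,-0.097,-0.0142,0],
    [0,0,0,0,-0.097,-0.0142,0],
    [0,0,0,0,-0.097,-0.0142,0],
    [0,0,0,0,0,0,0],
    [0,0,0,0,0,0,0],
  ],
)

```text
time: 7.7
tool_pos: [0.5143, -0.0249, 0.3362]
ee_rot: [2.659, 0.067, 2.036]
wrist_force: [-0.0, 0.1, -1.7]
width: 0.028
```

```bash
python3 rel2.py; python3 - <<'E'
from h import *
S=eyes.snapshot("side");T=eyes.snapshot("top");cv2.imwrite("pics/side1.png",S);cv2.imwrite("pics/top1.png",T)
a=cv2.resize(S[110:220,185:285],None,fx=4,fy=4,interpolation=cv2.INTER_CUBIC);b=cv2.resize(T[130:240,205:305],None,fx=4,fy=4,interpolation=cv2.INTER_CUBIC)
cv2.imwrite("pics/over.png",np.hstack([a,b]))
E
```

```text
t 7.7 pos [ 0.5143 -0.0249  0.3362] rot [152.34   3.82 116.65] q [-0.37 -0.32  1.56  0.31  1.52 -0.81] F [-0.   0.1 -1.7] w 0.028
turn tool [-0.002  0.001  0.   ]
depth -0.03 TCP [ 0.5149 -0.0248  0.3082] shift [ 0.17 -1.25  2.5 ]
depth 0 TCP [ 0.5282 -0.0201  0.2817] shift [ 0.18 -1.24  5.5 ]
depth 0.03 TCP [ 0.5414 -0.0153  0.2552] shift [ 0.18 -1.24  8.5 ]
depth 0.034 TCP [ 0.5432 -0.0147  0.2517] shift [ 0.18 -1.24  8.9 ]
depth 0.095 TCP [ 0.5702 -0.0051  0.1978] shift [ 0.19 -1.23 15.  ]
```

View pics/over.png

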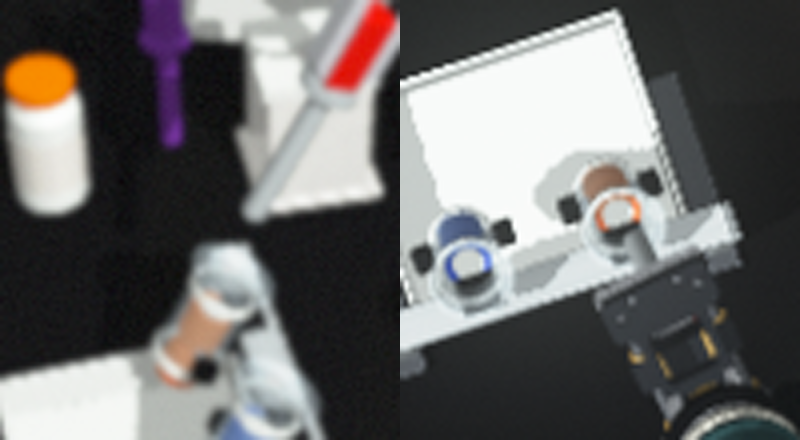

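The rod is parallel to the bore in both views, and the tip at side px ~(249,163) is where it should be before the 12 mm sideways correction. I'll centre it over the axis and check again just above the mouth.

Call:
arm_command(
  series=[
    [0,0.1,-0.6,0,0,0,0],
    [0,0.1,-0.6,0,0,0,0],
    [0,0,0,1.5,0,0,0],
    [0,0,0,1.5,0,0,0],
    [0,0,0,0,0,0,0],
    [0,0,0,0,0,0,0],
  ],
)

```text
time: 8.4
tool_pos: [0.5181, -0.0232, 0.3051]
ee_rot: [2.657, 0.068, 2.037]
wrist_force: [-0.0, -0.6, -1.9]
width: 0.0281
```

```bash
python3 rel2.py; python3 - <<'E'
from h import *
print(proj("side",(.5706,-.0049,.2237)),proj("side",(.5712,-.0047,.1957)),proj("top",(.5712,-.0047,.1957)))
S=eyes.snapshot("side");T=eyes.snapshot("top")
a=cv2.resize(S[120:220,205:270],None,fx=6,fy=6,interpolation=cv2.INTER_CUBIC);b=cv2.resize(T[140:240,225:290],None,fx=6,fy=6,interpolation=cv2.INTER_CUBIC)
cv2.imwrite("pics/over2.png",np.hstack([a,b]))
E
```

```text
t 8.4 pos [ 0.5181 -0.0232  0.3051] rot [152.21   3.87 116.73] q [-0.37 -0.32  1.62  0.31  1.46 -0.82] F [-0.  -0.6 -1.9] w 0.0281
turn tool [0.    0.001 0.   ]
depth -0.03 TCP [ 0.5149 -0.0248  0.3082] shift [-0.02 -0.18 -0.44]
depth 0 TCP [ 0.5282 -0.0201  0.2817] shift [-0.01 -0.18  2.56]
depth 0.03 TCP [ 0.5414 -0.0153  0.2552] shift [-0.01 -0.18  5.56]
depth 0.034 TCP [ 0.5432 -0.0147  0.2517] shift [-0.01 -0.18  5.96]
depth 0.095 TCP [ 0.5702 -0.0051  0.1978] shift [ 0.   -0.18 12.06]
[246.95876712 163.09021135] [246.88973429 170.2241416 ] [262.75355705 190.79942701]
```

View pics/over2.png

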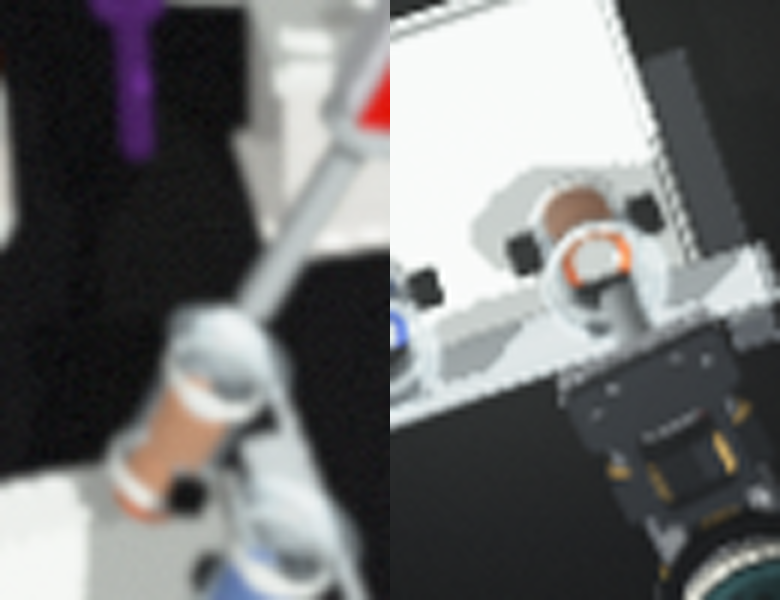

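The tip sits just above the mouth, but by eye it looks a few mm off the axis towards the robot's right. I'll check the shank's edge profile numerically against the projected model axis.

```bash
python3 - <<'E'
from h import *
from bench import sensors
from scipy.spatial.transform import Rotation as Ro
np.set_printoptions(precision=1,suppress=True,linewidth=200)
S=eyes.snapshot("side");T=eyes.snapshot("top")
o=sensors.get_obs();z=Ro.from_euler("xyz",o["ee_rot"]).apply([0,0,1]);p=o["tool_pos"]
for n,I in(("side",S),("top",T)):
    print(n,"collar,mid,tip:",[proj(n,p+z*d) for d in(.012,.05,.09,.1274)])
g=cv2.cvtColor(S,cv2.COLOR_BGR2GRAY)
for v in range(145,176,3): print(v,list(map(int,g[v,238:266])))
g=cv2.cvtColor(T,cv2.COLOR_BGR2GRAY)
print("top u from 252")
for v in range(184,198,2): print(v,list(map(int,g[v,252:278])))
E
```

```text
side collar,mid,tip: [array([263.9, 140.5]), array([257.6, 150.8]), array([251.3, 161.3]), array([245.5, 170.8])]
top collar,mid,tip: [array([269.6, 205.1]), array([267.1, 199.7]), array([264.6, 194.3]), array([262.4, 189.5])]
145 [19, 20, 21, 19, 22, 50, 98, 143, 166, 171, 170, 169, 167, 175, 200, 220, 227, 228, 227, 219, 195, 169, 160, 159, 159, 157, 166, 184]
148 [25, 22, 26, 25, 18, 25, 52, 101, 145, 168, 172, 173, 172, 177, 200, 221, 224, 218, 191, 169, 168, 178, 191, 196, 195, 197, 207, 219]
151 [24, 24, 23, 22, 22, 21, 26, 56, 104, 150, 169, 174, 175, 181, 198, 209, 200, 178, 169, 179, 192, 196, 197, 198, 208, 219, 225, 226]
154 [25, 23, 21, 25, 23, 24, 25, 28, 59, 109, 152, 169, 173, 170, 160, 157, 162, 175, 188, 196, 195, 193, 201, 214, 222, 224, 224, 224]
157 [25, 22, 22, 23, 23, 26, 24, 26, 33, 78, 146, 195, 190, 163, 157, 173, 187, 194, 196, 198, 205, 218, 225, 226, 226, 226, 228, 230]
160 [27, 24, 25, 21, 23, 22, 25, 23, 24, 40, 85, 127, 153, 171, 184, 193, 195, 194, 199, 214, 229, 239, 242, 238, 233, 222, 215, 208]
163 [23, 23, 27, 24, 23, 27, 25, 27, 49, 87, 128, 161, 
[... 818 characters left out ...]
8, 223, 196, 169, 166, 165, 165, 165, 166]
188 [219, 198, 173, 126, 74, 55, 55, 55, 95, 124, 129, 115, 104, 105, 184, 223, 220, 217, 223, 189, 167, 167, 167, 167, 166, 165]
190 [205, 201, 184, 152, 118, 89, 80, 78, 143, 161, 152, 132, 112, 103, 121, 197, 215, 223, 205, 174, 165, 163, 197, 207, 187, 210]
192 [230, 218, 205, 209, 208, 198, 179, 174, 185, 176, 166, 150, 130, 111, 102, 117, 201, 229, 228, 228, 215, 194, 188, 157, 135, 129]
194 [229, 233, 233, 225, 214, 174, 122, 109, 112, 125, 162, 164, 147, 126, 108, 102, 128, 177, 171, 149, 136, 130, 121, 102, 76, 54]
196 [229, 229, 229, 232, 233, 233, 206, 190, 204, 218, 208, 182, 158, 142, 137, 140, 143, 130, 107, 98, 76, 54, 51, 56, 59, 62]
```

The measured shank agrees with the kinematics to within 1–3 mm, which leaves a wide margin inside the 39 mm bore. I'll nudge it 1 mm sideways and go in to contact.

Call:
arm_command(
  series=[
    [0,0.1,0,1,0,0,0],
    [0,0,0,1.5,0,0,0],
    [0,0,0,1.5,0,0,0],
    [0,0,0,1,0,0,0],
    [0,0,0,0.5,0,0,0],
    [0,0,0,0.3,0,0,0],
    [0,0,0,0.3,0,0,0],
    [0,0,0,0,0,0,0],
    [0,0,0,0,0,0,0],
  ],
)

```text
time: 9.5
tool_pos: [0.5451, -0.013, 0.252]
ee_rot: [2.655, 0.069, 2.037]
wrist_force: [-0.4, -1.0, -1.9]
width: 0.0276
```

```bash
python3 rel2.py
```

```text
t 9.5 pos [ 0.5451 -0.013   0.252 ] rot [152.13   3.94 116.7 ] q [-0.32 -0.27  1.69  0.3   1.33 -0.81] F [-0.4 -1.  -1.9] w 0.0276
turn tool [0.002 0.003 0.   ]
depth -0.03 TCP [ 0.5149 -0.0248  0.3082] shift [-0.09 -0.22 -6.48]
depth 0 TCP [ 0.5282 -0.0201  0.2817] shift [-0.08 -0.23 -3.48]
depth 0.03 TCP [ 0.5414 -0.0153  0.2552] shift [-0.07 -0.23 -0.48]
depth 0.034 TCP [ 0.5432 -0.0147  0.2517] shift [-0.07 -0.23 -0.08]
depth 0.095 TCP [ 0.5702 -0.0051  0.1978] shift [-0.05 -0.24  6.02]
```

Free of side loads at about 33 mm. Starting the push.

Call:
arm_command(
  series=[
    [0,0,0,0.2,0,0,0],
    [0,0,0,0.2,0,0,0],
    [0,0,0,0.2,0,0,0],
    [0,0,0,0.2,0,0,0],
  ],
)

```text
time: 9.9
tool_pos: [0.5493, -0.0122, 0.2505]
ee_rot: [2.65, 0.074, 2.037]
wrist_force: [-13.7, -3.5, 17.8]
width: 0.0279
```

```bash
python3 rel2.py|grep -v "depth 0\.03"
```

```text
t 9.9 pos [ 0.5493 -0.0122  0.2505] rot [151.84   4.24 116.69] q [-0.31 -0.26  1.69  0.3   1.32 -0.81] F [-13.7  -3.5  17.8] w 0.0279
turn tool [0.007 0.007 0.   ]
depth -0.03 TCP [ 0.5149 -0.0248  0.3082] shift [-0.   -0.48 -6.82]
depth 0 TCP [ 0.5282 -0.0201  0.2817] shift [ 0.02 -0.5  -3.82]
depth 0.095 TCP [ 0.5702 -0.0051  0.1978] shift [ 0.09 -0.57  5.68]
```

Axial contact is about 22 N, so it is pressing on the cartridge. Continuing, with a small lateral correction for compliance.

Call:
arm_command(
  series=[
    [0,0,-0.1,0.3,0,0,0],
    [0,0,-0.1,0.3,0,0,0],
    [0,0,-0.1,0.3,0,0,0],
    [0,0,0,0.3,0,0,0],
  ],
)

```text
time: 10.3
tool_pos: [0.5531, -0.0111, 0.2369]
ee_rot: [2.649, 0.073, 2.036]
wrist_force: [-3.3, -0.2, 6.5]
width: 0.0279
```

```bash
python3 rel2.py|grep -v "depth 0\.03"
```

```text
t 10.3 pos [ 0.5531 -0.0111  0.2369] rot [151.77   4.16 116.67] q [-0.31 -0.25  1.71  0.3   1.29 -0.82] F [-3.3 -0.2  6.5] w 0.0279
turn tool [ 0.008  0.006 -0.   ]
depth -0.03 TCP [ 0.5149 -0.0248  0.3082] shift [-0.03 -0.17 -8.19]
depth 0 TCP [ 0.5282 -0.0201  0.2817] shift [-0.01 -0.19 -5.19]
depth 0.095 TCP [ 0.5702 -0.0051  0.1978] shift [ 0.05 -0.27  4.31]
```

The detent has let go and force is down to about 7 N. Driving on through.

Call:
arm_command(
  series=[
    [0,0,0,0.5,0,0,0],
    [0,0,0,0.5,0,0,0],
    [0,0,-0.1,0.5,0,0,0],
    [0,0,0,0.5,0,0,0],
    [0,0,0,0.5,0,0,0],
    [0,0,0,0.5,0,0,0],
    [0,0,0,0.5,0,0,0],
    [0,0,0,0.5,0,0,0],
    [0,0,0,0,0,0,0],
    [0,0,0,0,0,0,0],
  ],
)

```text
time: 11.3
tool_pos: [0.5684, -0.0052, 0.1962]
ee_rot: [2.656, 0.068, 2.037]
wrist_force: [-0.7, 0.8, -1.5]
width: 0.0278
```

```bash
python3 rel2.py|grep -v "depth 0\.03"; python3 - <<'E'
from h import *
S=eyes.snapshot("side");T=eyes.snapshot("top")
a=cv2.resize(S[140:275,175:275],None,fx=4,fy=4,interpolation=cv2.INTER_CUBIC);b=cv2.resize(T[120:255,190:290],None,fx=4,fy=4,interpolation=cv2.INTER_CUBIC)
cv2.imwrite("pics/push.png",np.hstack([a,b]))
E
```

```text
t 11.3 pos [ 0.5684 -0.0052  0.1962] rot [152.19   3.88 116.71] q [-0.28 -0.2   1.74  0.3   1.2  -0.81] F [-0.7  0.8 -1.5] w 0.0278
turn tool [ 0.001  0.002 -0.   ]
depth -0.03 TCP [ 0.5149 -0.0248  0.3082] shift [ -0.11   0.22 -12.56]
depth 0 TCP [ 0.5282 -0.0201  0.2817] shift [-0.1   0.22 -9.56]
depth 0.095 TCP [ 0.5702 -0.0051  0.1978] shift [-0.08  0.21 -0.06]
```

View pics/push.png

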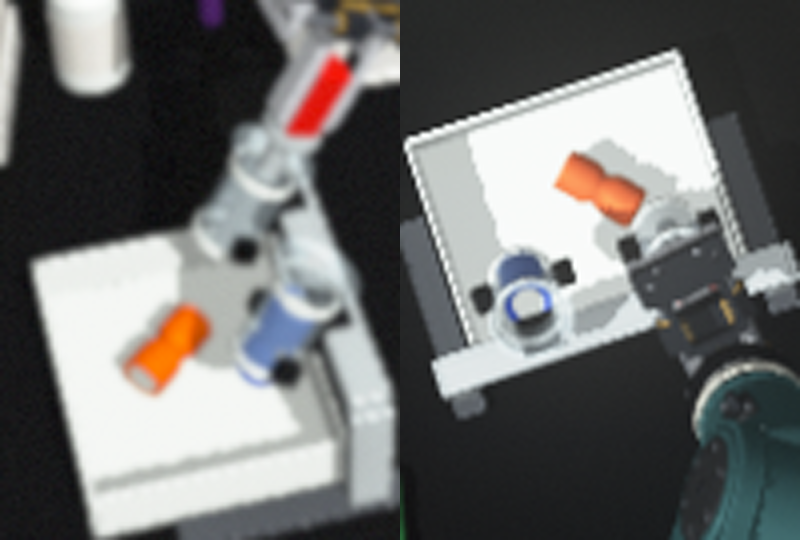

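The orange cartridge lies in the tray at about (165,350) in the side crop, and blue is still seated. Withdrawing and bringing the rod upright.

Call:
arm_command(
  series=[
    [0,0,0,-0.5,0,0,0],
    [0,0,0,-1.5,0,0,0],
    [0,0,0,-2,0,0,0],
    [0,0,0,-2,0,0,0],
    [0,0,0,-2,0,0,0],
    [0,0,0,-2,0,0,0],
    [0,0,0,-2,0,0,0],
    [0,0,0,-2,0,0,0],
    [0,0,0,-2,0,0,0],
    [0,0,0,-1,0,0,0],
    [0,0,0,0,0.097,0.0142,0],
    [0,0,0,0,0.097,0.0142,0],
    [0,0,0,0,0.097,0.0142,0],
    [0,0,0,0,0.097,0.0142,0],
    [0,0,0,0,0.097,0.0142,0],
    [0,0,0,0,0,0,0],
    [0,0,0,0,0,0,0],
  ],
)

```text
time: 13.1
tool_pos: [0.4935, -0.0314, 0.3459]
ee_rot: [3.141, -0.001, 2.055]
wrist_force: [-0.5, -0.2, -2.0]
width: 0.0281
```

```bash
python3 rel.py 0.545 -0.3139 0.336; python3 - <<'E'
from h import *
# hole from the side view seen after lifting (px 262.4,122.4)
print("hole side",onz("side",(262.4,122.4),.135))
E
```

```text
t 13.1 pos [ 0.4935 -0.0314  0.3459] rot [ 1.7996e+02 -5.0000e-02  1.1772e+02] q [-0.18 -0.02  1.21  0.    1.96 -0.66] F [-0.5 -0.2 -2. ] w 0.0281
shift cm [-27.4   -8.58   0.96]
hole side [ 0.54180184 -0.31010357  0.135     ]
```

Call:
arm_command(
  series=[
    [0,-1.7,-0.5,0,0,0,0],
    [0,-3.4,-1.1,0,0,0,0],
    [0,-3.4,-1.1,0,0,0,0],
    [0,-3.4,-1.1,0,0,0,0],
    [0,-3.4,-1.1,0,0,0,0],
    [0,-3.4,-1.1,0,0,0,0],
    [0,-3.4,-1.1,0,0,0,0],
    [0,-3.4,-1.1,0,0,0,0],
    [0,-1.9,-0.5,0,0,0,0],
    [0,0,0,3,0,0,0],
    [0,0,0,0,0,0,0],
    [0,0,0,0,0,0,0],
    [0,0,0,0,0,0,0],
  ],
)

```text
time: 14.4
tool_pos: [0.5431, -0.3146, 0.3192]
ee_rot: [3.139, 0.003, 2.054]
wrist_force: [-0.7, 0.4, -2.0]
width: 0.0278
```

```bash
python3 rel.py 0.545 -0.3139 0.1474; python3 - <<'E'
from h import *
from bench import sensors
S=eyes.snapshot("side");T=eyes.snapshot("top")
p=sensors.get_obs()["tool_pos"]
for d in(.012,.05,.09,.1274): print(d,proj("side",p-[0,0,d]),proj("top",p-[0,0,d]))
g=cv2.cvtColor(S,cv2.COLOR_BGR2GRAY)
for v in range(78,116,4): print(v,list(map(int,g[v,252:274])))
a=cv2.resize(S[60:170,215:315],None,fx=4,fy=4,interpolation=cv2.INTER_CUBIC);b=cv2.resize(T[150:260,310:410],None,fx=4,fy=4,interpolation=cv2.INTER_CUBIC)
cv2.imwrite("pics/back.png",np.hstack([a,b]))
E
```

```text
t 14.4 pos [ 0.5431 -0.3146  0.3192] rot [179.87   0.2  117.69] q [-0.62  0.27  0.93  0.    1.93 -1.1 ] F [-0.7  0.4 -2. ] w 0.0278
shift cm [ 0.04  0.16 17.18]
0.012 [262.42299963  78.28853306] [378.81131707 199.17930305]
0.05 [262.31733974  88.44130983] [375.20503963 200.11926185]
0.09 [262.21014935  98.74115185] [371.62404645 201.05263043]
0.1274 [262.11346883 108.03110878] [368.45909201 201.87756052]
78 [174, 191, 197, 195, 174, 154, 158, 169, 163, 148, 139, 146, 158, 166, 169, 176, 189, 187, 169, 154, 157, 175]
82 [150, 149, 148, 149, 143, 132, 109, 97, 113, 136, 156, 164, 176, 179, 159, 129, 101, 76, 83, 121, 147, 155]
86 [150, 147, 145, 149, 161, 166, 153, 116, 95, 121, 153, 178, 190, 174, 125, 71, 55, 81, 123, 160, 176, 172]
90 [159, 157, 154, 143, 136, 138, 143, 146, 141, 143, 161, 180, 191, 187, 172, 170, 172, 172, 171, 166, 160, 154]
94 [168, 175, 172, 154, 138, 133, 136, 136, 133, 140, 163, 181, 190, 183, 163, 151, 152, 152, 153, 154, 155, 158]
98 [178, 180, 172, 156, 143, 147, 158, 153, 143, 145, 163, 183, 190, 182, 165, 153, 151, 154, 155, 154, 156, 160]
102 [184, 180, 175, 155, 143, 151, 166, 170, 158, 152, 167, 184, 194, 195, 182, 164, 153, 153, 154, 155, 157, 163]
106 [212, 210, 200, 187, 177, 183, 190, 185, 164, 155, 169, 185, 189, 183, 166, 156, 154, 156, 155, 157, 157, 163]
110 [227, 225, 221, 210, 198, 179, 161, 151, 150, 152, 156, 158, 159, 155, 151, 152, 152, 151, 154, 153, 153, 152]
114 [224, 225, 228, 231, 235, 237, 239, 240, 241, 242, 242, 243, 244, 244, 241, 228, 205, 189, 183, 183, 179, 172]
```

View pics/back.png

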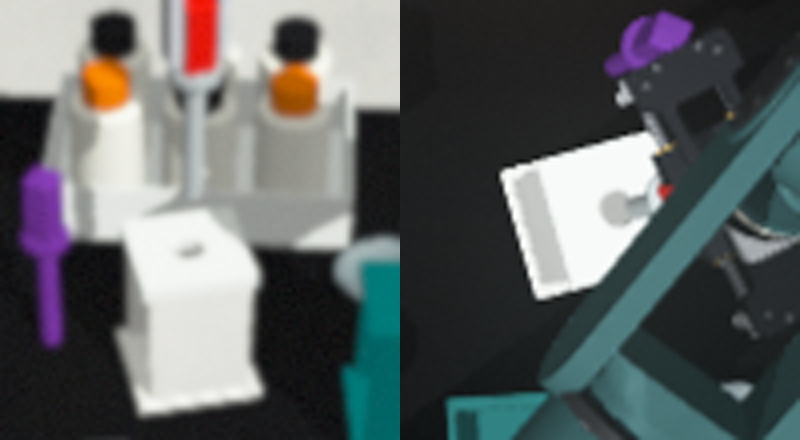

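The rod hangs straight and is lined up over the hole at side px ~(262,122). Lowering at the original grasp position, with a force check in the middle.

Call:
arm_command(
  series=[
    [0,0.04,0.16,1,0,0,0],
    [0,0,0,2,0,0,0],
    [0,0,0,1.5,0,0,0],
    [0,0,0,0.7,0,0,0],
    [0,0,0,0.7,0,0,0],
    [0,0,0,0.7,0,0,0],
    [0,0,0,0.7,0,0,0],
    [0,0,0,0.7,0,0,0],
    [0,0,0,0,0,0,0],
  ],
)

```text
time: 15.4
tool_pos: [0.544, -0.3135, 0.2352]
ee_rot: [-3.141, -0.002, 2.054]
wrist_force: [0.4, -0.1, -2.2]
width: 0.028
```

```bash
python3 rel.py 0.545 -0.3139 0.1474
```

```text
t 15.4 pos [ 0.544  -0.3135  0.2352] rot [-1.7995e+02 -1.1000e-01  1.1767e+02] q [-0.61  0.26  1.11  0.    1.77 -1.1 ] F [ 0.4 -0.1 -2.2] w 0.028
shift cm [-0.1   0.08  8.78]
```

The tip is 27 mm inside the hole with no contact force. Lowering to seat.

Call:
arm_command(
  series=[
    [0,-0.05,0.05,2,0,0,0],
    [0,0,0,2,0,0,0],
    [0,0,0,2,0,0,0],
    [0,0,0,1.3,0,0,0],
    [0,0,0,0.7,0,0,0],
    [0,0,0,0.3,0,0,0],
    [0,0,0,0.3,0,0,0],
    [0,0,0,0,0,0,0],
    [0,0,0,0,0,0,0],
  ],
)

```text
time: 16.3
tool_pos: [0.5455, -0.3142, 0.1515]
ee_rot: [3.141, 0.001, 2.054]
wrist_force: [-0.7, 0.6, -0.9]
width: 0.028
```

```bash
python3 rel.py 0.545 -0.3139 0.1474
```

```text
t 16.3 pos [ 0.5455 -0.3142  0.1515] rot [1.7995e+02 8.0000e-02 1.1768e+02] q [-0.61  0.28  1.26  0.    1.61 -1.1 ] F [-0.7  0.6 -0.9] w 0.028
shift cm [ 0.05 -0.03  0.41]
```

Call:
arm_command(
  series=[
    [0,0,0,0.2,0,0,0],
    [0,0,0,0.1,0,0,0],
    [0,0,0,0,0,0,0],
    [0,0,0,0,0,0,0],
  ],
)

```text
time: 16.7
tool_pos: [0.5451, -0.3139, 0.1476]
ee_rot: [3.141, -0.0, 2.054]
wrist_force: [0.0, 0.1, -1.8]
width: 0.0282
```

```bash
python3 rel.py 0.545 -0.3139 0.1474
```

```text
t 16.7 pos [ 0.5451 -0.3139  0.1476] rot [179.99  -0.   117.67] q [-0.61  0.28  1.26  0.    1.6  -1.1 ] F [ 0.   0.1 -1.8] w 0.0282
shift cm [ 0.01 -0.01  0.02]
```

Still carrying the rod's weight, so it is barely touching. Lowering 2 mm more in small steps.

Call:
arm_command(
  series=[
    [0,0,0,0.1,0,0,0],
    [0,0,0,0.1,0,0,0],
    [0,0,0,0,0,0,0],
    [0,0,0,0,0,0,0],
  ],
)

```text
time: 17.1
tool_pos: [0.5452, -0.314, 0.1474]
ee_rot: [3.141, 0.001, 2.054]
wrist_force: [-1.9, 0.7, 6.8]
width: 0.0281
```

Call:
arm_command(
  series=[
    [0,0,0,0,0,0,0],
    [0,0,0,0,0,0,0],
  ],
)

```text
time: 17.3
tool_pos: [0.5452, -0.314, 0.1474]
ee_rot: [3.141, 0.001, 2.054]
wrist_force: [-2.5, 0.5, 5.6]
width: 0.0279
```

The collar is seated, with the plate carrying it at about +7 N. Releasing and lifting away.

Call:
arm_command(
  series=[
    [0.3,0,0,-0.1,0,0,0],
    [1,0,0,0,0,0,0],
    [1,0,0,0,0,0,0],
    [1,0,0,0,0,0,0],
    [1,0,0,0,0,0,0],
    [1,0,0,0,0,0,0],
    [1,0,0,0,0,0,0],
    [1,0,0,0,0,0,0],
    [1,0,0,0,0,0,0],
    [1,0,0,0,0,0,0],
  ],
)

```text
time: 18.3
tool_pos: [0.5451, -0.3139, 0.1466]
ee_rot: [3.142, -0.0, 2.054]
wrist_force: [-0.9, -0.0, -0.1]
width: 0.0932
```

Call:
arm_command(
  series=[
    [1,0,0,-1,0,0,0],
    [1,0,0,-2,0,0,0],
    [1,0,0,-3,0,0,0],
    [1,0,0,-3,0,0,0],
    [1,0,0,-3,0,0,0],
    [1,0,0,-3,0,0,0],
    [1,0,0,-2,0,0,0],
    [1,0,-4,0,0,0,0],
    [1,0,-4,0,0,0,0],
    [1,0,-4,0,0,0,0],
    [1,0,-4,0,0,0,0],
    [1,0,0,0,0,0,0],
    [1,0,0,0,0,0,0],
  ],
)

```text
time: 19.6
tool_pos: [0.403, -0.3886, 0.3177]
ee_rot: [3.141, 0.002, 2.052]
wrist_force: [0.6, 0.2, 0.1]
width: 0.0938
```

```bash
python3 rel.py; python3 - <<'E'
from h import *
S=eyes.snapshot("side");T=eyes.snapshot("top")
a=cv2.resize(S[90:280,175:300],None,fx=3.1,fy=3.1,interpolation=cv2.INTER_CUBIC);b=cv2.resize(T[110:300,195:320+5],None,fx=3.1,fy=3.1,interpolation=cv2.INTER_CUBIC)
cv2.imwrite("pics/end.png",np.hstack([a,b]))
def red(I,u0,u1,v0,v1):
    i=I.astype(int);k=(i[...,2]>120)&(i[...,2]-i[...,1]>80)&(i[...,2]-i[...,0]>80);v,u=np.nonzero(k[v0:v1,u0:u1]);return u.mean()+u0,v.mean()+v0,len(u)
print("red side now",red(S,245,285,98,128),"start",red(cv2.imread("pics/side0.png"),245,285,98,128))
print("red top now",red(T,340,390,180,225),"start",red(cv2.imread("pics/top0.png"),340,390,180,225))
E
```

```text
t 19.6 pos [ 0.403  -0.3886  0.3177] rot [1.7994e+02 9.0000e-02 1.1758e+02] q [-0.87  0.11  1.12  0.    1.9  -1.35] F [0.6 0.2 0.1] w 0.0938
red side now (np.float64(262.69127516778525), np.float64(111.90604026845638), 149) start (np.float64(262.35664335664336), np.float64(112.36363636363636), 143)
red top now (np.float64(367.2457627118644), np.float64(201.52542372881356), 118) start (np.float64(367.2051282051282), np.float64(201.1965811965812), 117)
```

View pics/end.png

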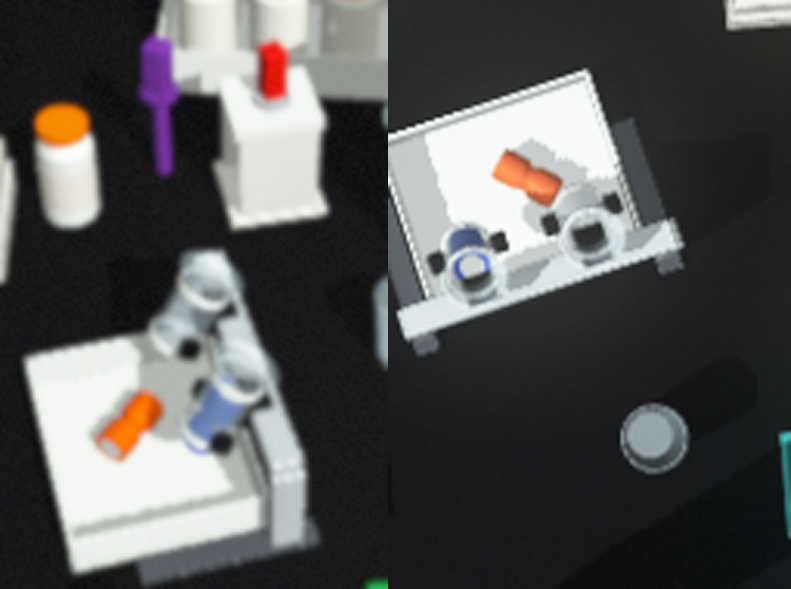

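The rod hangs upright within 0.5 px of its starting place, the orange cartridge lies in the tray at about (130,425) in the side crop, blue is seated, and the arm is clear. Handing in.

```bash
python3 -c "
from bench import job
print(job.close_job())"
```

```text
the job is handed in; nothing more can be done
None
```

I drove the orange cartridge out into the tray with the rod, hung the rod back in its stand, let go and handed in. The job took about 19.7 s of the 51 s allowed. The hand-in gives no verdict, so I don't have the official result.

- **Push:** the rod was in line with the bore to within about 1°. It pressed with about 22 N until the detent let go, then went about 95 mm down and came out without catching.
- **Last checks:** in the final pictures the orange cartridge lies flat in the tray and the blue one looks seated. The handle's mean pixel position is within about 0.6 px (roughly 2 mm) of where it started. The gripper is open and clear, with wrist force near zero.
- **Disagreement:** before insertion the cameras and the arm's own position differed by 1–3 mm on where the rod was. That was within the bore's clearance, so I only shifted the rod 1 mm.
- **Not checked:** I did not measure how far the blue cartridge or the bystanders moved; I judged blue and the items in the final views by eye.

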